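# Zero the burrs of a coffee mill with its loose crank

### The job

Take the loose crank out of its wooden rest and fit it over the flat-sided drive tang hidden down inside the mill's collar, feeling gently for the angle at which it drops fully home. Then turn it clockwise (seen from above) until it comes up against the stop, without forcing anything. Leave the crank seated on the mill at the stop, and do not disturb the other things on the table.

Things in the scene. Friction and masses are not known exactly. Their poses are not given: they have to be found in the camera images.
- mill: Coffee mill, fixed to the table: square wooden housing 94 x 94 mm on a 110 x 110 mm foot, flat top 100 mm high, a small drawer with a round pull on its -x face, an upright round collar on top. Origin: centre of the underside; z up; x and y square to the housing's sides.
- mill_rim (a point): Centre of the rim of the mill's black collar, on the mill's z axis, 132 mm above its underside. The collar is 54 mm in diameter, its round bore 41 mm wide and 32 mm deep. Axes as the mill's.
- mill_drive (a point): Middle of the top of the drive tang, an upright blackened oblong of 16 x 10 mm with a 1.3 mm chamfer, 6 mm below the rim. Its angle is unknown, 20 to 112 degrees counter-clockwise of its stop. It yields down on a spring by 6 mm (2.3 N, then 0.7 N per mm), then is solid. Turning friction 0.09 N m. This point itself is fixed to the mill and has the mill's axes.
- mill_home (a point): Where the crank's lower end must be when fully home (flange on the collar's rim): on the mill's axis, 110 mm above its underside. While the socket only stands on top of the tang the crank is 16 mm higher. At the firm clockwise stop the tang's 16 mm sides lie along the mill's x; counter-clockwise it ends 117 degrees from there. Its shaft is springy, 2 N m per rad. Axes as the mill's.
- crank: Loose steel crank, about 250 g, upright. Origin: centre of its open lower end, on its turning axis; z up; x along the arm. Lowest is a socket, 25.6 mm square outside, its hole 17.2 mm along x, 11.2 mm along y, 22 mm deep; it fits the tang at two angles, 180 degrees apart, with 4 degrees of play each way. Above it a round flange, 52 mm in diameter, 22 to 27 mm high.
- crank_grip (a point): Point on the crank's axis, 52 mm above its lower end, in the flat-sided steel grip block that stands on the flange: 18 mm wide along y (grip here), 40 mm along x (-23 to 17 mm), 27 to 64 mm above the lower end. Axes as the crank's.
- crank_knob (a point): Middle of the crank's upright wooden knob, 22 mm in diameter, 38 to 72 mm above the crank's lower end, 76 mm out along +x at the end of a flat arm 12 mm wide, 30 to 38 mm high. Axes as the crank's.
- rest: Fixed wooden block 70 x 70 x 22 mm with a square pocket 28 mm wide and 15 mm deep, in which the crank's socket stands; lift the crank straight up out of it. Origin: centre of the underside.
- cup: Bystander: open glass cup, 68 mm diameter, 85 mm high. Origin: centre of the underside.
- jar: Bystander: jar with a cork lid, 72 mm diameter, 110 mm high. Origin: centre of the underside.
- egg: Bystander: egg in an egg cup, 48 mm diameter, 72 mm high. Origin: centre of the underside.
- spoon: Bystander: steel egg spoon lying flat, 150 mm long. Origin: under its middle, x along it.
- bowl: Bystander: white bowl, 120 mm diameter, 50 mm high. Origin: centre of the underside.
- shaker: Bystander: wooden shaker, 44 mm diameter, 80 mm high. Origin: centre of the underside.
- whisk: Bystander: plastic whisk lying flat, 225 mm long. Origin: on the table under the neck, x along it.
Mind the look-alikes: they are no part of the job. What is shaped like the crank but purple is not meant.

How it is judged:
By the outcome, as a careful person would: the job done as asked, in the order asked, and still so for the second after the job is handed in, with the robot touching nothing.
It also fails if it takes over 72 s, if anything falls off the work surface, if the arm or the gripper's body presses on something with over 40 N, if the wrist force passes 120 N, or if a joint passes its speed limit or range.

### The arm

A 6-joint arm with a two-finger parallel gripper is mounted at the origin on the work surface. World frame = base frame: x ahead of the robot, y to its left, z up, the work surface at z = 0. Lengths are in m, angles in rad, forces in N, time in s.
With the tool pointing down it reaches from about 0.35 to 0.975 m from the base axis. Payload 4.9 kg.
Tool frame: the origin (TCP) lies midway between the tips of the shut fingers; the grasp point (between the pads) lies 19 mm behind it; z points along the fingers, y is the direction in which the jaws open and shut (so a half turn about z gives the same grasp; the last joint's range is limited). The gripper opens to 85 mm and grips with 20 to 120 N. Pads are 22 mm wide; open, the fingers measure 114 mm over their backs; the gripper's body (76 mm by 85 mm) begins 54 mm behind the grasp point. The pads swing forward as they close: fully open they stand 13 mm farther back than shut.
Start: joints at [1.015, 0.053, 1.613, -0, 1.476, -0.119], TCP at [0.264, 0.566, 0.231] pointing down, gripper open.
Joint ranges: [-3.01, 3.01], [-1.01, 2.22], [0.06, 2.58], [-1.02, 4.17], [0.09, 2.62], [-3.14, 3.14]. Speed limits (rad/s): [2.57, 2.57, 3.14, 3.14, 3.14, 3.14].

### API

Orientations are given as a unit quaternion [x, y, z, w].
In Python, from cell import manip gives the robot as it stands. The module is installed in compiled form; this text tells all that it offers.
- The arm moves only by the shell command python3 -m jog 'ROWS' [FORCE]. ROWS is JSON, a list of rows, each an object with "claw": the opening, from 0 (shut) to 1 (fully open); "translation": the shift along the world's x, y, z in units of 40 mm (1.0 is 40 mm), a list of three; "rotation": the turn, a rotation vector about the world's x, y, z in units of 5 degrees (1.0 is 5 degrees), a list of three. In form: [{"claw": claw, "translation": [dx, dy, dz], "rotation": [wx, wy, wz]}, ...]. A call has exactly 8 rows; each row is the pose to reach, as a shift and turn from the pose commanded when the call began; what a row does not reach only later rows make up. A row lasts 1/12 s, in which the tool goes at most 41.7 mm and 7.16 degrees, less where a joint would pass 70% of its speed; a pose out of reach is approached as far as the arm can. A call with a gripper value outside its range is refused whole. The fingers move at their own pace and stop on an object; FORCE is the grip in N (left out, the last holds). Time passes only in rows, so rows that repeat a pose let the fingers close, or fill a call up. It gives the time, the measured TCP pose, the force and the opening at its end, in the units of the state.
- manip.state(): the state, without advancing time (a new reading comes with each control period).
- manip.get_image(name): name is "side" or "top" or "wrist"; returns a dict with "frame" (400x640x3 uint8, red, green, blue), "depth" (400x640 float32, m along the optical axis (not along the pixel's ray), 0 where there is no reading), "fx", "fy", "cx", "cy" (pixels), "dist" ([k1, k2, p1, p2, k3] as OpenCV has them; the pictures are not rectified), "world_from_camera" (4x4, takes a point from camera to world coordinates); the wrist camera has in their place "tool_from_camera" (4x4, takes a point from camera to tool coordinates, whose origin is the TCP and whose axes are the flange's). Camera axes: x right, y down, z forward; pixel columns grow to the right and rows downward; lengths in m; the calibration is good to about 2 mm. A picture is of the moment at which its call begins: read the wrist's pose just before it.
- manip.job_done(): hands the job in, once; it reports no verdict.
The state is a dict: "t": time; "q": joint angles; "qvel": joint speeds; "joint_efforts": joint torques, N m; "tool_pos": TCP position; "orientation": TCP orientation; "wrist_force": force on the tool from outside, world axes, zero at the start; "wrist_torque": the same for the moment, N m; "opening": finger opening in m.
Only numpy, scipy, OpenCV 4.12 (cv2) and the standard library are available. Lean on these libraries where they do the work, as an engineer would, in place of code of your own. Each camera call takes 0.05 s, during which the arm holds its last target. There are 200 camera calls.

## Working session

There is one attempt and no reset: what is moved stays moved. The work goes in short steps, Python scripts to look and compute and a shell command to move; the robot and the scene stay as the last step left them, time stands still between calls to the robot, and variables do not carry over. Pictures are saved under pics/ and viewed, about 8 in all and at most 12, crops included, and the job is handed in when it is done.

```bash
mkdir -p pics
cat > h.py <<'E'
import numpy as np, cv2
from cell import manip
from scipy.spatial.transform import Rotation as R
def grab(n):
    s=manip.state(); im=manip.get_image(n)
    if n=="wrist":
        T=np.eye(4);T[:3,:3]=R.from_quat(s["orientation"]).as_matrix();T[:3,3]=s["tool_pos"]
        im["T"]=T@np.array(im["tool_from_camera"])
    else: im["T"]=np.array(im["world_from_camera"])
    im["K"]=np.array([[im["fx"],0,im["cx"]],[0,im["fy"],im["cy"]],[0,0,1.]])
    return im
def ray(im,uv,z):
    p=cv2.undistortPoints(np.array(uv,float).reshape(-1,1,2),im["K"],np.array(im["dist"],float)).reshape(-1,2)
    d=np.c_[p,np.ones(len(p))]@im["T"][:3,:3].T; o=im["T"][:3,3]
    return o+d*((z-o[2])/d[:,2])[:,None]
def cloud(im):
    v,u=np.mgrid[0:400,0:640]
    p=cv2.undistortPoints(np.stack([u.ravel(),v.ravel()],1).astype(float).reshape(-1,1,2),im["K"],np.array(im["dist"],float)).reshape(-1,2)
    d=im["depth"].ravel()[:,None]; P=np.c_[p,np.ones(len(p))]*d
    return (P@im["T"][:3,:3].T+im["T"][:3,3]).reshape(400,640,3)
def save(n,f): cv2.imwrite("pics/"+n,f[:,:,::-1])
E
python3 - <<'E'
from h import *
s=manip.state(); print({k:np.round(v,3) for k,v in s.items()})
a=grab("top"); b=grab("side")
save("top.png",a["frame"]); save("side.png",b["frame"])
import pickle; pickle.dump((a,b),open("ab.pkl","wb"))
print(a["T"],b["T"],a["K"])
E
```

```text
{'t': np.float64(0.0), 'q': array([ 1.015,  0.053,  1.614,  0.   ,  1.476, -0.119]), 'qvel': array([ 0.   , -0.001, -0.001, -0.001, -0.002,  0.   ]), 'joint_efforts': array([ 1.0000e-03, -3.9370e+01, -3.7017e+01, -0.0000e+00,  7.0000e-03,
        0.0000e+00]), 'tool_pos': array([0.264, 0.566, 0.23 ]), 'orientation': array([ 0.217,  0.976, -0.001, -0.   ]), 'wrist_force': array([ 0.391,  0.153, -0.459]), 'wrist_torque': array([-0.028,  0.017,  0.01 ]), 'opening': np.float64(0.085)}
[[-0.00721855 -0.97822342  0.20742909  0.35963641]
 [-0.99997059  0.00652396 -0.00403249 -0.07085067]
 [ 0.00259142 -0.2074521  -0.97824174  1.05003105]
 [ 0.          0.          0.          1.        ]] [[-0.98281584 -0.12693339  0.13401841  0.37971984]
 [-0.18455912  0.6887458  -0.7011185   0.79983321]
 [-0.00330927 -0.71380469 -0.700337    0.96989354]
 [ 0.          0.          0.          1.        ]] [[415.84675895   0.         321.23020111]
 [  0.         415.84675895 192.74601535]
 [  0.           0.           1.        ]]
```

View pics/top.png

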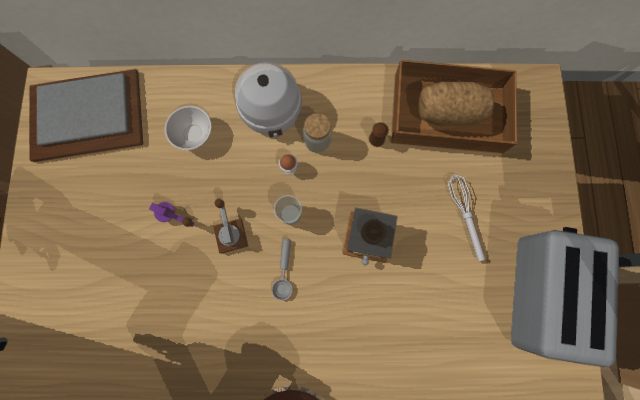

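View pics/side.png

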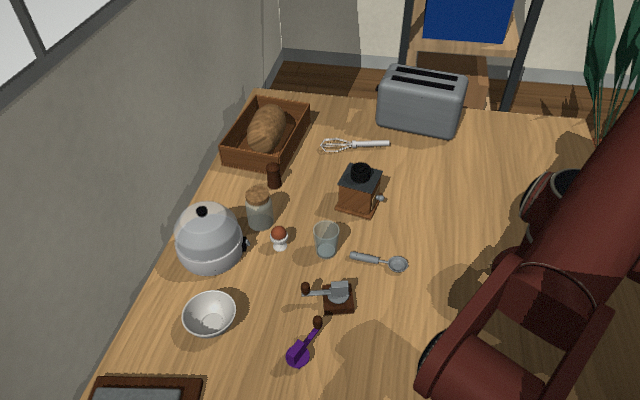

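Run:
```python
from h import *
import pickle
a,b=pickle.load(open("ab.pkl","rb"))
for n,im in (("top",a),("side",b)):
    P=cloud(im); 
    def sel(lo,hi,c,r):
        m=(P[...,2]>lo)&(P[...,2]<hi)&(np.hypot(P[...,0]-c[0],P[...,1]-c[1])<r)&(im["depth"]>0); return P[m]
    c0=ray(a,[[373,232]],.13)[0]; k0=ray(a,[[229,234]],.06)[0]; kn=ray(a,[[220,203]],.079)[0]
    print(n,c0,k0,kn)
    q=sel(.125,.14,c0,.05); 
    if len(q)>5: print("rim",len(q),q.mean(0),cv2.minEnclosingCircle(q[:,:2].astype(np.float32)))
    q=sel(.094,.106,c0,.09)
    if len(q)>5: print("top",len(q),q[:,2].mean(),cv2.minAreaRect(q[:,:2].astype(np.float32)))
    q=sel(.062,.078,k0,.035); print("block",len(q),q.mean(0),cv2.minAreaRect(q[:,:2].astype(np.float32)))
    q=sel(.06,.09,kn,.022); print("knob",len(q),q.mean(0),cv2.minEnclosingCircle(q[:,:2].astype(np.float32)))
    q=sel(.015,.025,k0,.06); print("rest",len(q),cv2.minAreaRect(q[:,:2].astype(np.float32)))
f=np.hstack([cv2.resize(a["frame"][190:270,190:270],(400,400)),cv2.resize(a["frame"][190:270,335:415],(400,400))])
save("crop.png",f)
```

```text
top [ 0.46488603 -0.18891469  0.13      ] [0.47037884 0.14593125 0.06      ] [0.5422178  0.16603244 0.079     ]
rim 247 [ 0.46807416 -0.19128643  0.13137752] ((0.4682205021381378, -0.19138500094413757), 0.027161067351698875)
top 1568 0.10098504545569337 ((0.46796363592147827, -0.1916544884443283), (0.10023609548807144, 0.10029686242341995), 78.37570190429688)
block 141 [0.46840194 0.15085911 0.07101433] ((0.4692543148994446, 0.15151932835578918), (0.04008828103542328, 0.01805652119219303), 13.906816482543945)
knob 72 [0.54353516 0.17023103 0.07491527] ((0.544502317905426, 0.17145691812038422), 0.010540255345404148)
rest 424 ((0.47173038125038147, 0.15261630713939667), (0.07068056613206863, 0.07120706140995026), 14.481420516967773)
side [ 0.46488603 -0.18891469  0.13      ] [0.47037884 0.14593125 0.06      ] [0.5422178  0.16603244 0.079     ]
rim 147 [ 0.4663803  -0.18692657  0.12982112] ((0.46768730878829956, -0.1884014755487442), 0.029269089922308922)
top 606 0.09964131039658107 ((0.4672587513923645, -0.18907201290130615), (0.10440812259912491, 0.10038933157920837), 79.28363037109375)
block 147 [0.46735232 0.15499832 0.06944726] ((0.46732044219970703, 0.152695432305336), (0.03912895545363426, 0.021752776578068733), 11.945513725280762)
knob 83 [0.5428833  0.17672582 0.0726408 ] ((0.5431151986122131, 0.17435726523399353), 0.010270585305988789)
rest 381 ((0.4709296226501465, 0.1536288559436798), (0.06972348690032959, 0.07281427085399628), 15.149388313293457)
```

View pics/crop.png

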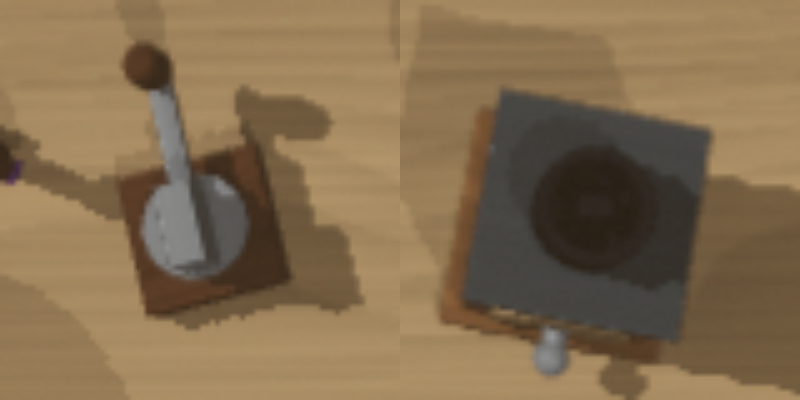

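```bash
python3 -m jog '[{"claw":1,"translation":[0.2,-0.8,0.1],"rotation":[0,0,-1.2]},{"claw":1,"translation":[0.4,-1.7,0.3],"rotation":[0,0,-2.4]},{"claw":1,"translation":[0.7,-2.6,0.5],"rotation":[0,0,-3.6]},{"claw":1,"translation":[0.9,-3.5,0.7],"rotation":[0,0,-4.8]},{"claw":1,"translation":[1.1,-4.4,0.9],"rotation":[0,0,-6]},{"claw":1,"translation":[1.3,-5.3,1.1],"rotation":[0,0,-7.2]},{"claw":1,"translation":[1.5,-6.2,1.3],"rotation":[0,0,-8.4]},{"claw":1,"translation":[1.7,-7,1.5],"rotation":[0,0,-9.6]}]'
python3 -c "
from h import *
s=manip.state();print(s['tool_pos'],R.from_quat(s['orientation']).as_matrix()[:,1],s['t']); im=grab('wrist'); print(np.round(im['tool_from_camera'],3), im['fx'])"
```

```text
t: 0.77
tool_pos: [0.3321, 0.2843, 0.2912]
orientation: [0.597, 0.802, -0.0, 0.0]
wrist_force: [0.6, -0.7, -0.1]
opening: 0.0853
[0.33207999 0.28433486 0.29116556] [ 9.57889388e-01  2.87137230e-01 -3.62114152e-04] 0.7667
[[-0.001 -0.961 -0.276  0.07 ]
 [ 1.    -0.001 -0.001 -0.001]
 [ 0.001 -0.276  0.961 -0.142]
 [ 0.     0.     0.     1.   ]] 296.30494857649836
```

```bash
python3 -m jog '[{"claw":1,"translation":[0.2,-0.8,0],"rotation":[0,0,-1.2]},{"claw":1,"translation":[0.4,-1.6,0],"rotation":[0,0,-2.4]},{"claw":1,"translation":[0.6,-2.4,-0.1],"rotation":[0,0,-3.6]},{"claw":1,"translation":[0.8,-3.2,-0.3],"rotation":[0,0,-4.8]},{"claw":1,"translation":[1.1,-4,-0.4],"rotation":[0,0,-6]},{"claw":1,"translation":[1.3,-4.8,-0.5],"rotation":[0,0,-7.2]},{"claw":1,"translation":[1.5,-5.5,-0.6],"rotation":[0,0,-8.4]},{"claw":1,"translation":[1.7,-6.2,-0.8],"rotation":[0,0,-9.5]}]'
python3 -m jog '[{"claw":1,"translation":[0.2,-0.8,-0.2],"rotation":[0,0,-1.2]},{"claw":1,"translation":[0.4,-1.6,-0.5],"rotation":[0,0,-2.4]},{"claw":1,"translation":[0.7,-2.4,-0.8],"rotation":[0,0,-3.6]},{"claw":1,"translation":[1,-3.2,-1],"rotation":[0,0,-4.8]},{"claw":1,"translation":[1.3,-4,-1.2],"rotation":[0,0,-6]},{"claw":1,"translation":[1.5,-4.8,-1.3],"rotation":[0,0,-7.2]},{"claw":1,"translation":[1.7,-5.6,-1.5],"rotation":[0,0,-8.4]},{"claw":1,"translation":[1.7,-5.65,-1.5],"rotation":[0,0,-9]}]'
cat > look.py <<'E'
from h import *
s=manip.state();print(s['tool_pos'],R.from_quat(s['orientation']).as_matrix()[:,1],s['t'])
im=grab('wrist'); P=cloud(im)
import pickle; pickle.dump(im,open("w.pkl","wb"))
c=np.array([.468,-.190]); d=np.hypot(P[...,0]-c[0],P[...,1]-c[1]); ok=im["depth"]>0
q=P[ok&(d<.035)&(P[...,2]>.1295)]; cc=cv2.minEnclosingCircle(q[:,:2].astype(np.float32)); print("rim",cc,q[:,2].mean())
q=P[ok&(d<.09)&(P[...,2]>.094)&(P[...,2]<.106)]; print("top",cv2.minAreaRect(q[:,:2].astype(np.float32)))
d=np.hypot(P[...,0]-cc[0][0],P[...,1]-cc[0][1])
q=P[ok&(d<.0165)&(P[...,2]>.119)]; print("tang",len(q),q[:,2].mean(),cv2.minAreaRect(q[:,:2].astype(np.float32)))
m=(d<.03).astype(np.uint8); x,y,w,h=cv2.boundingRect(m)
f=im["frame"][y:y+h,x:x+w].astype(float); g=np.clip(f*4,0,255).astype(np.uint8)
D=P[y:y+h,x:x+w,2]; D=np.clip((D-.09)/.045*255,0,255).astype(np.uint8)
save("tang.png",np.hstack([cv2.resize(g,(400,400)),cv2.resize(cv2.merge([D]*3),(400,400),interpolation=0)])); print(x,y,w,h)
E
python3 look.py
```

```text
t: 1.48
tool_pos: [0.4007, 0.0367, 0.2595]
orientation: [0.87, 0.494, 0.001, 0.0]
wrist_force: [0.9, 0.6, -0.1]
opening: 0.0852
t: 2.15
tool_pos: [0.468, -0.1915, 0.197]
orientation: [0.993, 0.122, -0.002, -0.0]
wrist_force: [0.3, 0.5, -0.9]
opening: 0.0853
[ 0.46803424 -0.19151331  0.19700227] [ 2.41744952e-01 -9.70339568e-01 -7.07617206e-04] 2.15
rim ((0.47235536575317383, -0.18885529041290283), 0.033777859061956406) 0.2718546553486616
top ((0.46577203273773193, -0.1918262094259262), (0.10038825869560242, 0.10007816553115845), 78.32752227783203)
tang 7406 0.27174767734863176 ((0.4749019145965576, -0.1874767690896988), (0.028980886563658714, 0.028420576825737953), 77.3005142211914)
179 157 273 243
```

View pics/tang.png

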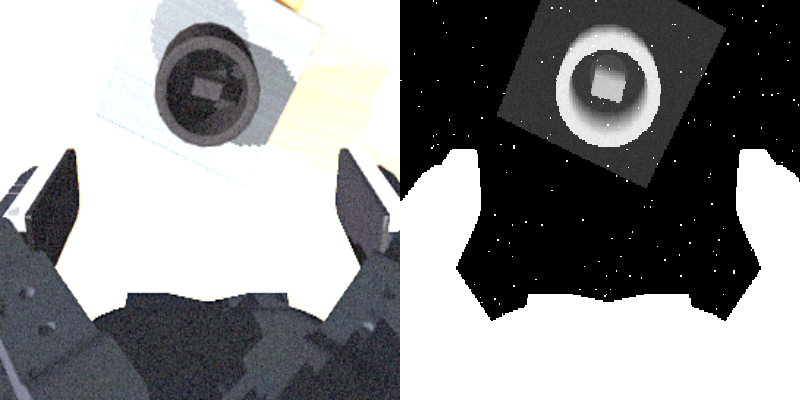

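The wrist view shows the tang, a lighter oblong near the collar's centre, both in the picture (207,90) and in depth. I'll measure its angle.

Run:
```python
from h import *
import pickle
im=pickle.load(open("w.pkl","rb")); P=cloud(im); ok=im["depth"]>0
c=np.array([.467,-.191])
d=np.hypot(P[...,0]-c[0],P[...,1]-c[1])
q=P[ok&(d<.035)&(P[...,2]>.129)&(P[...,2]<.136)]; cc=cv2.minEnclosingCircle(q[:,:2].astype(np.float32)); print("rim",cc,q[:,2].mean(),len(q))
A=np.c_[2*q[:,:2],np.ones(len(q))]
d=np.hypot(P[...,0]-cc[0][0],P[...,1]-cc[0][1])
q=P[ok&(d<.0125)&(P[...,2]>.1235)&(P[...,2]<.129)]
print("tang",len(q),q.mean(0),cv2.minAreaRect(q[:,:2].astype(np.float32)))
w,v=np.linalg.eigh(np.cov(q[:,:2].T)); print(np.sqrt(12*w),np.degrees(np.arctan2(v[1,1],v[0,1])))
x,y,ww,hh=cv2.boundingRect((d<.022).astype(np.uint8)&(P[...,2]<.14))
f=np.clip(im["frame"].astype(float)*4,0,255).astype(np.uint8)
# bright tang in top picture
b=(f.mean(2)).astype(np.uint8); u,vv=np.array([0,0]),0
mm=(ok&(d<.012)&(P[...,2]>.1235)&(P[...,2]<.129)).astype(np.uint8); mm=cv2.morphologyEx(mm,cv2.MORPH_OPEN,np.ones((3,3)))
k=max(cv2.findContours(mm,0,1)[0],key=cv2.contourArea)
box=cv2.boxPoints(cv2.minAreaRect(k)); W=ray(im,box,.126); print(W[:,:2]); e=np.diff(np.r_[W,W[:1]],axis=0)
print(np.linalg.norm(e,axis=1),np.degrees(np.arctan2(e[:,1],e[:,0])))
```

```text
rim ((0.46604302525520325, -0.19159673154354095), 0.026896104216575623) 0.1309817060096486 1612
tang 257 [ 0.46623686 -0.19148231  0.12505627] ((0.46598106622695923, -0.1915590614080429), (0.015874115750193596, 0.010157434269785881), 89.62321472167969)
[0.01001473 0.01562276] 88.61508184015283
[[ 0.46175431 -0.18373454]
 [ 0.47155259 -0.18373061]
 [ 0.47135644 -0.19908576]
 [ 0.4615081  -0.1992751 ]]
[0.00979828 0.0153564  0.00985016 0.01554251] [ 2.29957626e-02 -9.07318666e+01 -1.78898600e+02  8.90923441e+01]
```

```bash
python3 -m jog '[{"claw":1,"translation":[0,1,0],"rotation":[0,0,0]},{"claw":1,"translation":[0,2,0],"rotation":[0,0,0]},{"claw":1,"translation":[0,3,0],"rotation":[0,0,0]},{"claw":1,"translation":[0,4,0],"rotation":[0,0,0]},{"claw":1,"translation":[0,5,0],"rotation":[0,0,0]},{"claw":1,"translation":[0,6,0],"rotation":[0,0,0]},{"claw":1,"translation":[0.1,7,-0.2],"rotation":[0,0,0]},{"claw":1,"translation":[0.1,7.9,-0.4],"rotation":[0,0,0]}]'
python3 -m jog '[{"claw":1,"translation":[0,0.6,-0.5],"rotation":[0,0,0]},{"claw":1,"translation":[0,0.7,-0.5],"rotation":[0,0,0]},{"claw":1,"translation":[0,0.7,-0.5],"rotation":[0,0,0]},{"claw":1,"translation":[0,0.7,-0.5],"rotation":[0,0,0]},{"claw":1,"translation":[0,0.7,-0.5],"rotation":[0,0,0]},{"claw":1,"translation":[0,0.7,-0.5],"rotation":[0,0,0]},{"claw":1,"translation":[0,0.7,-0.5],"rotation":[0,0,0]},{"claw":1,"translation":[0,0.7,-0.5],"rotation":[0,0,0]}]'
python3 - <<'E'
from h import *
s=manip.state();print(s['tool_pos'],s['orientation'],s['t'])
im=grab('wrist'); P=cloud(im); ok=im["depth"]>0; c=np.array([.4717,.1527])
d=np.hypot(P[...,0]-c[0],P[...,1]-c[1])
q=P[ok&(d<.03)&(P[...,2]>.066)&(P[...,2]<.078)]; print("block",len(q),q.mean(0),cv2.minAreaRect(q[:,:2].astype(np.float32)))
w,v=np.linalg.eigh(np.cov(q[:,:2].T)); print(np.sqrt(12*w),np.degrees(np.arctan2(v[1,1],v[0,1])))
q=P[ok&(d<.03)&(P[...,2]>.031)&(P[...,2]<.038)]; print("flange",len(q),q[:,2].mean(),cv2.minEnclosingCircle(q[:,:2].astype(np.float32)))
dk=np.hypot(P[...,0]-.545,P[...,1]-.1715); q=P[ok&(dk<.018)&(P[...,2]>.07)&(P[...,2]<.09)]; print("knob",len(q),cv2.minEnclosingCircle(q[:,:2].astype(np.float32)))
print(ok.shape); save("crank.png",im["frame"])
E
```

```text
t: 2.87
tool_pos: [0.4722, 0.1312, 0.1839]
orientation: [0.992, 0.127, 0.001, -0.0]
wrist_force: [0.3, -0.4, 0.1]
opening: 0.0854
t: 3.53
tool_pos: [0.4729, 0.1555, 0.1639]
orientation: [0.992, 0.125, 0.001, 0.0]
wrist_force: [-0.2, -0.3, -0.3]
opening: 0.0854
[0.47285189 0.1555307  0.16393482] [9.92122584e-01 1.25269652e-01 5.41001927e-04 2.19327529e-05] 3.5333
block 977 [0.46830827 0.15169989 0.07002282] ((0.46732261776924133, 0.1516142636537552), (0.039538800716400146, 0.017640620470046997), 14.921215057373047)
[0.01779927 0.03979149] -164.5052529323601
flange 1208 0.03318619333993051 ((0.4700019061565399, 0.15215139091014862), 0.025871464982628822)
knob 566 ((0.5433737635612488, 0.17136992514133453), 0.01020444929599762)
(400, 640)
```

View pics/crank.png

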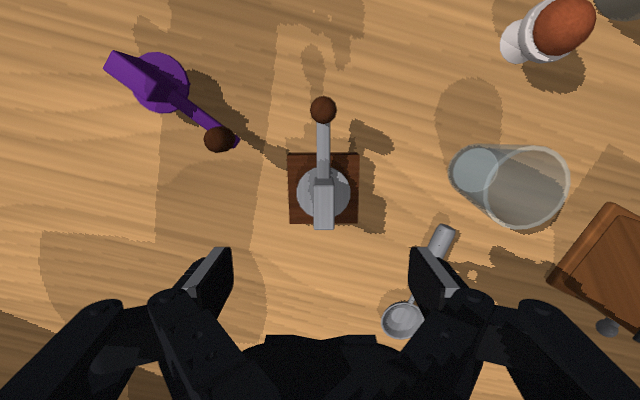

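```bash
python3 -m jog '[{"claw":1,"translation":[-0.06,-0.08,-0.4],"rotation":[0,0,0.1]},{"claw":1,"translation":[-0.06,-0.08,-0.9],"rotation":[0,0,0.1]},{"claw":1,"translation":[-0.06,-0.08,-1.4],"rotation":[0,0,0.1]},{"claw":1,"translation":[-0.06,-0.08,-1.9],"rotation":[0,0,0.1]},{"claw":1,"translation":[-0.06,-0.08,-2.3],"rotation":[0,0,0.1]},{"claw":1,"translation":[-0.06,-0.08,-2.7],"rotation":[0,0,0.1]},{"claw":1,"translation":[-0.06,-0.08,-3.0],"rotation":[0,0,0.1]},{"claw":0.7,"translation":[-0.06,-0.08,-3.05],"rotation":[0,0,0.1]}]' 40
python3 -m jog '[{"claw":0.5,"translation":[0,0,0],"rotation":[0,0,0]},{"claw":0.3,"translation":[0,0,0],"rotation":[0,0,0]},{"claw":0.15,"translation":[0,0,0],"rotation":[0,0,0]},{"claw":0,"translation":[0,0,0],"rotation":[0,0,0]},{"claw":0,"translation":[0,0,0],"rotation":[0,0,0]},{"claw":0,"translation":[0,0,0],"rotation":[0,0,0]},{"claw":0,"translation":[0,0,0],"rotation":[0,0,0]},{"claw":0,"translation":[0,0,0],"rotation":[0,0,0]}]' 60
```

```text
t: 4.25
tool_pos: [0.4682, 0.1525, 0.0388]
orientation: [0.991, 0.13, -0.002, 0.0]
wrist_force: [0.5, -0.6, -0.5]
opening: 0.0756
t: 4.92
tool_pos: [0.4709, 0.1532, 0.0425]
orientation: [0.991, 0.13, 0.001, -0.0]
wrist_force: [-1.0, -0.3, 6.3]
opening: 0.0172
```

```bash
python3 -m jog '[{"claw":0,"translation":[0,0,0.15],"rotation":[0,0,0]},{"claw":0,"translation":[0,0,0.35],"rotation":[0,0,0]},{"claw":0,"translation":[0,0,0.7],"rotation":[0,0,0]},{"claw":0,"translation":[0,0,1.2],"rotation":[0,0,0]},{"claw":0,"translation":[0,0,1.9],"rotation":[0,0,0]},{"claw":0,"translation":[0,0,2.6],"rotation":[0,0,0]},{"claw":0,"translation":[0,0,3.3],"rotation":[0,0,0]},{"claw":0,"translation":[0,0,3.8],"rotation":[0,0,0]}]'
python3 - <<'E'
from h import *
s=manip.state();print({k:np.round(s[k],4) for k in("tool_pos","orientation","t","wrist_force","wrist_torque","opening")})
Rm=R.from_quat(s["orientation"]).as_matrix()
im=grab('wrist'); P=cloud(im); ok=im["depth"]>0
Q=(P-s["tool_pos"])@Rm  # tool frame
# knob & flange in tool frame
m=ok&(abs(Q[...,0]-.076)<.02)&(abs(Q[...,1])<.03)&(Q[...,2]<.0)&(Q[...,2]>-.06); q=Q[m]; 
if len(q)>9: print("knob",len(q),q.mean(0),cv2.minEnclosingCircle(q[q[:,2]<np.percentile(q[:,2],5)+.004][:,:2].astype(np.float32)))
m=ok&(np.hypot(Q[...,0],Q[...,1])<.035)&(Q[...,2]<.03)&(Q[...,2]>.003); q=Q[m]; print("flange",len(q),q[:,2].mean() if len(q) else 0, cv2.minEnclosingCircle(q[:,:2].astype(np.float32)) if len(q) else 0)
save("held.png",im["frame"])
E
```

```text
t: 5.58
tool_pos: [0.47, 0.1531, 0.196]
orientation: [0.991, 0.13, 0.001, -0.0]
wrist_force: [0.1, -1.2, -1.5]
opening: 0.0171
{'tool_pos': array([0.47  , 0.1531, 0.196 ]), 'orientation': array([ 9.915e-01,  1.304e-01,  8.000e-04, -0.000e+00]), 't': np.float64(5.5833), 'wrist_force': array([ 0.113 , -1.2271, -1.4759]), 'wrist_torque': array([0.0078, 0.0365, 0.0482]), 'opening': np.float64(0.0171)}
knob 2914 [ 7.28066567e-02 -5.59680206e-05 -2.90891242e-02] ((0.07464507222175598, -0.00016727426555007696), 0.009615588001906872)
flange 1741 0.009367899599816478 ((0.00013510044664144516, -2.7334317564964294e-06), 0.02563287504017353)
```

View pics/held.png

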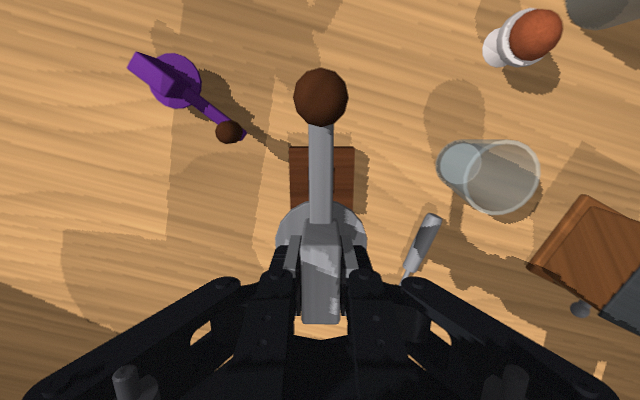

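```bash
python3 -m jog '[{"claw":0,"translation":[0,-0.3,0.1],"rotation":[0,0,0.5]},{"claw":0,"translation":[0,-0.8,0.1],"rotation":[0,0,1.3]},{"claw":0,"translation":[0,-1.4,0.1],"rotation":[0,0,2.3]},{"claw":0,"translation":[0,-2.1,0.1],"rotation":[0,0,3.4]},{"claw":0,"translation":[0,-2.8,0.1],"rotation":[0,0,4.5]},{"claw":0,"translation":[0,-3.5,0.1],"rotation":[0,0,5.6]},{"claw":0,"translation":[0,-4.2,0.1],"rotation":[0,0,6.7]},{"claw":0,"translation":[0,-4.9,0.1],"rotation":[0,0,7.8]}]' 80
python3 -m jog '[{"claw":0,"translation":[0,-0.7,0],"rotation":[0,0,1.1]},{"claw":0,"translation":[0,-1.4,0],"rotation":[0,0,2.2]},{"claw":0,"translation":[0,-2.1,0],"rotation":[0,0,3.3]},{"claw":0,"translation":[0,-2.7,0],"rotation":[0,0,4.4]},{"claw":0,"translation":[-0.05,-3.2,0],"rotation":[0,0,5.5]},{"claw":0,"translation":[-0.08,-3.5,0],"rotation":[0,0,6.4]},{"claw":0,"translation":[-0.08,-3.7,0],"rotation":[0,0,6.9]},{"claw":0,"translation":[-0.08,-3.7,0],"rotation":[0,0,7.04]}]'
python3 -m jog '[{"claw":0,"translation":[0,0,0],"rotation":[0,0,0]},{"claw":0,"translation":[0,0,0],"rotation":[0,0,0]},{"claw":0,"translation":[0,0,0],"rotation":[0,0,0]},{"claw":0,"translation":[0,0,0],"rotation":[0,0,0]},{"claw":0,"translation":[0,0,-0.1],"rotation":[0,0,0]},{"claw":0,"translation":[0,0,-0.2],"rotation":[0,0,0]},{"claw":0,"translation":[0,0,-0.2],"rotation":[0,0,0]},{"claw":0,"translation":[0,0,-0.2],"rotation":[0,0,0]}]'
python3 - <<'E'
from h import *
s=manip.state();print({k:np.round(s[k],4) for k in("tool_pos","orientation","t","wrist_force","wrist_torque","opening")})
Rm=R.from_quat(s["orientation"]).as_matrix();print(np.degrees(np.arctan2(Rm[1,0],Rm[0,0])))
import pickle
a=grab("top");b=grab("side")
for n,im in (("top",a),("side",b)):
    P=cloud(im); ok=im["depth"]>0; d=np.hypot(P[...,0]-.467,P[...,1]+.191)
    q=P[ok&(d<.09)&(P[...,2]>.097)&(P[...,2]<.104)]; print(n,"milltop",cv2.minAreaRect(q[:,:2].astype(np.float32)))
    q=P[ok&(d<.035)&(P[...,2]>.127)&(P[...,2]<.136)]; 
    if len(q)>5: print("rim",len(q),cv2.minEnclosingCircle(q[:,:2].astype(np.float32)))
    q=P[ok&(d<.03)&(P[...,2]>.178)&(P[...,2]<.187)&(np.ptp(im["frame"].astype(int),axis=2)<30)]
    if len(q)>5: print("flange",len(q),cv2.minEnclosingCircle(q[:,:2].astype(np.float32)))
save("mid.png",np.hstack([cv2.resize(a["frame"][180:280,320:420],(400,400)),cv2.resize(b["frame"][100:230,295:425],(400,400))]))
E
```

```text
t: 6.3
tool_pos: [0.4688, -0.0439, 0.196]
orientation: [0.89, 0.456, -0.001, -0.001]
wrist_force: [-0.0, -0.5, -1.9]
opening: 0.0166
t: 6.97
tool_pos: [0.4658, -0.1919, 0.1959]
orientation: [0.713, 0.702, -0.001, -0.001]
wrist_force: [0.2, 0.8, -2.4]
opening: 0.0166
t: 7.63
tool_pos: [0.4665, -0.1906, 0.1886]
orientation: [0.712, 0.702, -0.0, -0.001]
wrist_force: [0.4, 0.2, -2.3]
opening: 0.0166
{'tool_pos': array([ 0.4665, -0.1906,  0.1886]), 'orientation': array([ 7.121e-01,  7.020e-01, -2.000e-04, -6.000e-04]), 't': np.float64(7.6333), 'wrist_force': array([ 0.4158,  0.1827, -2.2797]), 'wrist_torque': array([-0.0413, -0.0079,  0.0094]), 'opening': np.float64(0.0166)}
89.18033254446857
top milltop ((0.4525907337665558, -0.1968698799610138), (0.09747309237718582, 0.09975115209817886), 59.44351577758789)
rim 52 ((0.4636179208755493, -0.1796056181192398), 0.022808680310845375)
flange 56 ((0.4634338319301605, -0.17830273509025574), 0.019821247085928917)
side milltop ((0.46710413694381714, -0.18835651874542236), (0.10523272305727005, 0.10065416991710663), 78.9435806274414)
rim 81 ((0.46731090545654297, -0.18983015418052673), 0.028698747977614403)
flange 74 ((0.4663742780685425, -0.187332421541214), 0.02696576900780201)
```

View pics/mid.png

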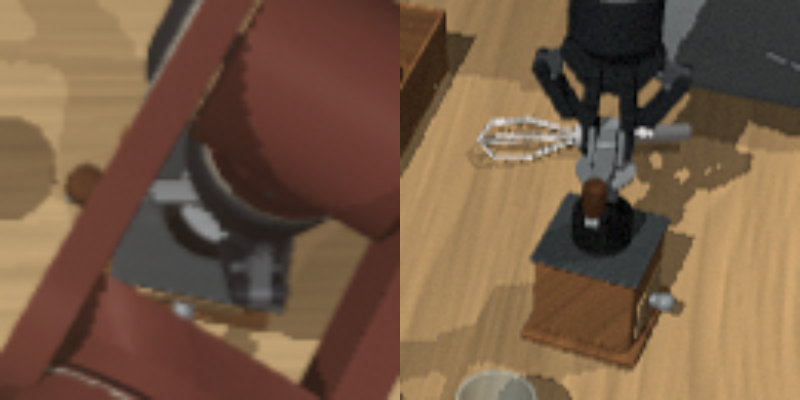

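```bash
python3 -m jog '[{"claw":0,"translation":[0.01,-0.01,-0.1],"rotation":[0,0,0]},{"claw":0,"translation":[0.01,-0.01,-0.2],"rotation":[0,0,0]},{"claw":0,"translation":[0.01,-0.01,-0.3],"rotation":[0,0,0]},{"claw":0,"translation":[0.01,-0.01,-0.4],"rotation":[0,0,0]},{"claw":0,"translation":[0.01,-0.01,-0.5],"rotation":[0,0,0]},{"claw":0,"translation":[0.01,-0.01,-0.55],"rotation":[0,0,0]},{"claw":0,"translation":[0.01,-0.01,-0.58],"rotation":[0,0,0]},{"claw":0,"translation":[0.01,-0.01,-0.6],"rotation":[0,0,0]}]'
python3 -m jog '[{"claw":0,"translation":[0,0,-0.02],"rotation":[0,0,0]},{"claw":0,"translation":[0,0,-0.04],"rotation":[0,0,0]},{"claw":0,"translation":[0,0,-0.06],"rotation":[0,0,0]},{"claw":0,"translation":[0,0,-0.08],"rotation":[0,0,0]},{"claw":0,"translation":[0,0,-0.1],"rotation":[0,0,0]},{"claw":0,"translation":[0,0,-0.1],"rotation":[0,0,0]},{"claw":0,"translation":[0,0,-0.1],"rotation":[0,0,0]},{"claw":0,"translation":[0,0,-0.1],"rotation":[0,0,0]}]'
```

```text
t: 8.4
tool_pos: [0.4671, -0.1912, 0.165]
orientation: [0.712, 0.702, -0.0, -0.0]
wrist_force: [-0.1, -0.4, -2.5]
opening: 0.0168
t: 9.07
tool_pos: [0.4672, -0.1913, 0.1613]
orientation: [0.712, 0.702, 0.0, 0.0]
wrist_force: [-0.1, -0.3, -2.7]
opening: 0.0165
```

```bash
for i in 1 ; do python3 -m jog '[{"claw":0,"translation":[0,0,-0.02],"rotation":[0,0,0]},{"claw":0,"translation":[0,0,-0.04],"rotation":[0,0,0]},{"claw":0,"translation":[0,0,-0.06],"rotation":[0,0,0]},{"claw":0,"translation":[0,0,-0.07],"rotation":[0,0,0]},{"claw":0,"translation":[0,0,-0.07],"rotation":[0,0,0]},{"claw":0,"translation":[0,0,-0.07],"rotation":[0,0,0]},{"claw":0,"translation":[0,0,-0.07],"rotation":[0,0,0]},{"claw":0,"translation":[0,0,-0.07],"rotation":[0,0,0]}]'; done
```

```text
t: 9.73
tool_pos: [0.4671, -0.1913, 0.1585]
orientation: [0.712, 0.702, -0.0, -0.0]
wrist_force: [-0.1, 0.2, -2.6]
opening: 0.0164
```

```bash
python3 -m jog '[{"claw":0,"translation":[0,0,-0.02],"rotation":[0,0,0]},{"claw":0,"translation":[0,0,-0.04],"rotation":[0,0,0]},{"claw":0,"translation":[0,0,-0.06],"rotation":[0,0,0]},{"claw":0,"translation":[0,0,-0.08],"rotation":[0,0,0]},{"claw":0,"translation":[0,0,-0.1],"rotation":[0,0,0]},{"claw":0,"translation":[0,0,-0.1],"rotation":[0,0,0]},{"claw":0,"translation":[0,0,-0.1],"rotation":[0,0,0]},{"claw":0,"translation":[0,0,-0.1],"rotation":[0,0,0]}]'
python3 -m jog '[{"claw":0,"translation":[0,0,-0.02],"rotation":[0,0,0]},{"claw":0,"translation":[0,0,-0.04],"rotation":[0,0,0]},{"claw":0,"translation":[0,0,-0.06],"rotation":[0,0,0]},{"claw":0,"translation":[0,0,-0.08],"rotation":[0,0,0]},{"claw":0,"translation":[0,0,-0.08],"rotation":[0,0,0]},{"claw":0,"translation":[0,0,-0.08],"rotation":[0,0,0]},{"claw":0,"translation":[0,0,-0.08],"rotation":[0,0,0]},{"claw":0,"translation":[0,0,-0.08],"rotation":[0,0,0]}]'
```

```text
t: 10.4
tool_pos: [0.4671, -0.1913, 0.1543]
orientation: [0.712, 0.702, -0.0, -0.0]
wrist_force: [-1.3, 0.5, -2.0]
opening: 0.0168
t: 11.07
tool_pos: [0.4671, -0.1913, 0.1511]
orientation: [0.712, 0.702, -0.0, -0.0]
wrist_force: [-1.0, -0.0, -4.0]
opening: 0.0166
```

```bash
python3 -m jog '[{"claw":0,"translation":[0,0,-0.02],"rotation":[0,0,0]},{"claw":0,"translation":[0,0,-0.04],"rotation":[0,0,0]},{"claw":0,"translation":[0,0,-0.06],"rotation":[0,0,0]},{"claw":0,"translation":[0,0,-0.08],"rotation":[0,0,0]},{"claw":0,"translation":[0,0,-0.08],"rotation":[0,0,0]},{"claw":0,"translation":[0,0,-0.08],"rotation":[0,0,0]},{"claw":0,"translation":[0,0,-0.08],"rotation":[0,0,0]},{"claw":0,"translation":[0,0,-0.08],"rotation":[0,0,0]}]'
python3 -m jog '[{"claw":0,"translation":[0,0,-0.01],"rotation":[0,0,0]},{"claw":0,"translation":[0,0,-0.02],"rotation":[0,0,0]},{"claw":0,"translation":[0,0,-0.03],"rotation":[0,0,0]},{"claw":0,"translation":[0,0,-0.04],"rotation":[0,0,0]},{"claw":0,"translation":[0,0,-0.05],"rotation":[0,0,0]},{"claw":0,"translation":[0,0,-0.05],"rotation":[0,0,0]},{"claw":0,"translation":[0,0,-0.05],"rotation":[0,0,0]},{"claw":0,"translation":[0,0,-0.05],"rotation":[0,0,0]}]'
```

```text
t: 11.73
tool_pos: [0.4671, -0.1912, 0.1479]
orientation: [0.712, 0.702, -0.0, -0.0]
wrist_force: [-0.8, -0.3, -3.6]
opening: 0.0166
t: 12.4
tool_pos: [0.4672, -0.1913, 0.146]
orientation: [0.712, 0.702, -0.0, -0.0]
wrist_force: [-1.6, 0.5, -1.6]
opening: 0.0167
```

```bash
python3 -m jog '[{"claw":0,"translation":[0,0,-0.01],"rotation":[0,0,0]},{"claw":0,"translation":[0,0,-0.02],"rotation":[0,0,0]},{"claw":0,"translation":[0,0,-0.03],"rotation":[0,0,0]},{"claw":0,"translation":[0,0,-0.03],"rotation":[0,0,0]},{"claw":0,"translation":[0,0,-0.03],"rotation":[0,0,0]},{"claw":0,"translation":[0,0,-0.03],"rotation":[0,0,0]},{"claw":0,"translation":[0,0,-0.03],"rotation":[0,0,0]},{"claw":0,"translation":[0,0,-0.03],"rotation":[0,0,0]}]'
python3 -c "
from h import *
s=manip.state();print(s['wrist_force'],s['wrist_torque'],s['tool_pos'])"
```

```text
t: 13.07
tool_pos: [0.4673, -0.1914, 0.1456]
orientation: [0.712, 0.702, -0.0, 0.0]
wrist_force: [-5.1, 1.7, 6.2]
opening: 0.0167
[-5.13573902  1.67661815  6.18661792] [0.31256249 0.96137072 0.01918298] [ 0.46726049 -0.1913553   0.14559471]
```

```bash
cat > st.py <<'E'
from h import *
s=manip.state();Rm=R.from_quat(s["orientation"]).as_matrix();print(np.round(s['wrist_force'],1),np.round(s['wrist_torque'],3),np.round(s['tool_pos'],4),"yaw",np.degrees(np.arctan2(Rm[1,0],Rm[0,0])))
E
python3 -m jog '[{"claw":0,"translation":[-0.01,0,0.01],"rotation":[0,0,0]},{"claw":0,"translation":[-0.01,0,0.01],"rotation":[0,0,-0.3]},{"claw":0,"translation":[-0.01,0,0.01],"rotation":[0,0,-0.8]},{"claw":0,"translation":[-0.01,0,0.01],"rotation":[0,0,-1.4]},{"claw":0,"translation":[-0.01,0,0.01],"rotation":[0,0,-2]},{"claw":0,"translation":[-0.01,0,0.01],"rotation":[0,0,-2.6]},{"claw":0,"translation":[-0.01,0,0.01],"rotation":[0,0,-3.2]},{"claw":0,"translation":[-0.01,0,0.01],"rotation":[0,0,-3.8]}]'; python3 st.py
```

```text
t: 13.73
tool_pos: [0.4667, -0.1916, 0.1456]
orientation: [0.819, 0.574, -0.0, 0.0]
wrist_force: [-4.3, 0.2, 5.2]
opening: 0.0169
[-4.3  0.2  5.2] [0.178 0.881 0.257] [ 0.4667 -0.1916  0.1456] yaw 70.0568363819895
```

```bash
python3 -m jog '[{"claw":0,"translation":[-0.01,0,0.01],"rotation":[0,0,-0.6]},{"claw":0,"translation":[-0.02,0,0.01],"rotation":[0,0,-1.2]},{"claw":0,"translation":[-0.02,0,0.01],"rotation":[0,0,-1.8]},{"claw":0,"translation":[-0.02,0,0.01],"rotation":[0,0,-2.4]},{"claw":0,"translation":[-0.02,0,0.01],"rotation":[0,0,-3]},{"claw":0,"translation":[-0.02,0,0.01],"rotation":[0,0,-3.6]},{"claw":0,"translation":[-0.02,0,0.01],"rotation":[0,0,-4.2]},{"claw":0,"translation":[-0.02,0,0.01],"rotation":[0,0,-4.8]}]'; python3 st.py
```

```text
t: 14.4
tool_pos: [0.4665, -0.1914, 0.1457]
orientation: [0.92, 0.391, 0.001, 0.001]
wrist_force: [-0.8, 0.5, 1.7]
opening: 0.0164
[-0.8  0.5  1.7] [0.129 0.305 0.112] [ 0.4665 -0.1914  0.1457] yaw 46.05075528499893
```

```bash
python3 -m jog '[{"claw":0,"translation":[0,0,0],"rotation":[0,0,-0.6]},{"claw":0,"translation":[0,0,0],"rotation":[0,0,-1.2]},{"claw":0,"translation":[0,0,0],"rotation":[0,0,-1.8]},{"claw":0,"translation":[0,0,0],"rotation":[0,0,-2.4]},{"claw":0,"translation":[0,0,0],"rotation":[0,0,-3]},{"claw":0,"translation":[0,0,0],"rotation":[0,0,-3.6]},{"claw":0,"translation":[0,0,0],"rotation":[0,0,-4.2]},{"claw":0,"translation":[0,0,0],"rotation":[0,0,-4.8]}]'; python3 st.py
python3 -m jog '[{"claw":0,"translation":[0,0,0],"rotation":[0,0,-0.5]},{"claw":0,"translation":[0,0,0],"rotation":[0,0,-1.0]},{"claw":0,"translation":[0,0,0],"rotation":[0,0,-1.5]},{"claw":0,"translation":[0,0,0],"rotation":[0,0,-2]},{"claw":0,"translation":[0,0,0],"rotation":[0,0,-2.5]},{"claw":0,"translation":[0,0,0],"rotation":[0,0,-3]},{"claw":0,"translation":[0,0,0],"rotation":[0,0,-3.4]},{"claw":0,"translation":[0,0,0],"rotation":[0,0,-3.8]}]'; python3 st.py
```

```text
t: 15.07
tool_pos: [0.4666, -0.1914, 0.1457]
orientation: [0.982, 0.191, 0.001, 0.0]
wrist_force: [-0.1, -0.0, 0.5]
opening: 0.0168
[-0.1 -0.   0.5] [0.173 0.149 0.142] [ 0.4666 -0.1914  0.1457] yaw 22.047800545765487
t: 15.73
tool_pos: [0.4667, -0.1914, 0.1457]
orientation: [1.0, 0.027, 0.001, 0.0]
wrist_force: [-1.1, 1.1, -0.5]
opening: 0.0168
[-1.1  1.1 -0.5] [0.116 0.04  0.212] [ 0.4667 -0.1914  0.1457] yaw 3.094471952010764
```

```bash
python3 -m jog '[{"claw":0,"translation":[0,0,0],"rotation":[0,0,-0.25]},{"claw":0,"translation":[0,0,0],"rotation":[0,0,-0.5]},{"claw":0,"translation":[0,0,0],"rotation":[0,0,-0.75]},{"claw":0,"translation":[0,0,0],"rotation":[0,0,-1]},{"claw":0,"translation":[0,0,0],"rotation":[0,0,-1.25]},{"claw":0,"translation":[0,0,0],"rotation":[0,0,-1.5]},{"claw":0,"translation":[0,0,0],"rotation":[0,0,-1.75]},{"claw":0,"translation":[0,0,0],"rotation":[0,0,-2]}]'; python3 st.py
python3 -m jog '[{"claw":0,"translation":[0,0,0],"rotation":[0,0,-0.2]},{"claw":0,"translation":[0,0,0],"rotation":[0,0,-0.4]},{"claw":0,"translation":[0,0,0],"rotation":[0,0,-0.6]},{"claw":0,"translation":[0,0,0],"rotation":[0,0,-0.8]},{"claw":0,"translation":[0,0,0],"rotation":[0,0,-1]},{"claw":0,"translation":[0,0,0],"rotation":[0,0,-1]},{"claw":0,"translation":[0,0,0],"rotation":[0,0,-1]},{"claw":0,"translation":[0,0,0],"rotation":[0,0,-1]}]'; python3 st.py
```

```text
t: 16.4
tool_pos: [0.4664, -0.1913, 0.1457]
orientation: [0.998, -0.061, 0.001, 0.0]
wrist_force: [4.5, -0.7, -1.9]
opening: 0.0166
[ 4.5 -0.7 -1.9] [ 0.02  -0.814  0.122] [ 0.4664 -0.1913  0.1457] yaw -6.948142226984474
t: 17.07
tool_pos: [0.4663, -0.1914, 0.1457]
orientation: [0.995, -0.104, 0.001, 0.0]
wrist_force: [5.5, -0.2, -2.6]
opening: 0.0166
[ 5.5 -0.2 -2.6] [-0.09  -1.044  0.147] [ 0.4663 -0.1914  0.1457] yaw -11.883541061747973
```

```bash
python3 -m jog '[{"claw":0,"translation":[0.01,0,-0.01],"rotation":[0,0,-0.15]},{"claw":0,"translation":[0.015,0,-0.01],"rotation":[0,0,-0.3]},{"claw":0,"translation":[0.015,0,-0.01],"rotation":[0,0,-0.45]},{"claw":0,"translation":[0.015,0,-0.01],"rotation":[0,0,-0.6]},{"claw":0,"translation":[0.015,0,-0.01],"rotation":[0,0,-0.6]},{"claw":0,"translation":[0.015,0,-0.01],"rotation":[0,0,-0.6]},{"claw":0,"translation":[0.015,0,-0.01],"rotation":[0,0,-0.6]},{"claw":0,"translation":[0.015,0,-0.01],"rotation":[0,0,-0.6]}]'; python3 st.py
python3 -m jog '[{"claw":0,"translation":[0,0,0],"rotation":[0,0,-0.1]},{"claw":0,"translation":[0,0,0],"rotation":[0,0,-0.2]},{"claw":0,"translation":[0,0,0],"rotation":[0,0,-0.3]},{"claw":0,"translation":[0,0,0],"rotation":[0,0,-0.4]},{"claw":0,"translation":[0,0,0],"rotation":[0,0,-0.4]},{"claw":0,"translation":[0,0,0],"rotation":[0,0,-0.4]},{"claw":0,"translation":[0,0,0],"rotation":[0,0,-0.4]},{"claw":0,"translation":[0,0,0],"rotation":[0,0,-0.4]}]'; python3 st.py
```

```text
t: 17.73
tool_pos: [0.4666, -0.1914, 0.1457]
orientation: [0.992, -0.129, 0.0, 0.0]
wrist_force: [1.5, 0.7, 2.7]
opening: 0.0169
[1.5 0.7 2.7] [ 0.192 -0.334  0.115] [ 0.4666 -0.1914  0.1457] yaw -14.83121389125564
t: 18.4
tool_pos: [0.4667, -0.1914, 0.1456]
orientation: [0.989, -0.146, 0.0, 0.0]
wrist_force: [-0.7, 1.2, 4.6]
opening: 0.0166
[-0.7  1.2  4.6] [ 0.306 -0.151  0.09 ] [ 0.4667 -0.1914  0.1456] yaw -16.838944783304232
```

```bash
python3 -m jog '[{"claw":0,"translation":[0,0,0],"rotation":[0,0,-0.1]},{"claw":0,"translation":[0,0,0],"rotation":[0,0,-0.2]},{"claw":0,"translation":[0,0,0],"rotation":[0,0,-0.3]},{"claw":0,"translation":[0,0,0],"rotation":[0,0,-0.4]},{"claw":0,"translation":[0,0,0],"rotation":[0,0,-0.4]},{"claw":0,"translation":[0,0,0],"rotation":[0,0,-0.4]},{"claw":0,"translation":[0,0,0],"rotation":[0,0,-0.4]},{"claw":0,"translation":[0,0,0],"rotation":[0,0,-0.4]}]'; python3 st.py
python3 -m jog '[{"claw":0,"translation":[0,0,0],"rotation":[0,0,-0.1]},{"claw":0,"translation":[0,0,0],"rotation":[0,0,-0.2]},{"claw":0,"translation":[0,0,0],"rotation":[0,0,-0.3]},{"claw":0,"translation":[0,0,0],"rotation":[0,0,-0.4]},{"claw":0,"translation":[0,0,0],"rotation":[0,0,-0.4]},{"claw":0,"translation":[0,0,0],"rotation":[0,0,-0.4]},{"claw":0,"translation":[0,0,0],"rotation":[0,0,-0.4]},{"claw":0,"translation":[0,0,0],"rotation":[0,0,-0.4]}]'; python3 st.py
```

```text
t: 19.07
tool_pos: [0.4667, -0.1913, 0.1456]
orientation: [0.987, -0.164, 0.0, 0.0]
wrist_force: [0.3, 0.5, 4.8]
opening: 0.0164
[0.3 0.5 4.8] [ 0.32  -0.213  0.162] [ 0.4667 -0.1913  0.1456] yaw -18.83501081106198
t: 19.73
tool_pos: [0.4667, -0.1913, 0.1456]
orientation: [0.984, -0.181, 0.0, 0.0]
wrist_force: [0.4, 0.5, 5.2]
opening: 0.0164
[0.4 0.5 5.2] [ 0.309 -0.248  0.131] [ 0.4667 -0.1913  0.1456] yaw -20.83748484168338
```

```bash
python3 -m jog '[{"claw":0,"translation":[0,0,0],"rotation":[0,0,-0.1]},{"claw":0,"translation":[0,0,0],"rotation":[0,0,-0.2]},{"claw":0,"translation":[0,0,0],"rotation":[0,0,-0.3]},{"claw":0,"translation":[0,0,0],"rotation":[0,0,-0.4]},{"claw":0,"translation":[0,0,0],"rotation":[0,0,-0.4]},{"claw":0,"translation":[0,0,0],"rotation":[0,0,-0.4]},{"claw":0,"translation":[0,0,0],"rotation":[0,0,-0.4]},{"claw":0,"translation":[0,0,0],"rotation":[0,0,-0.4]}]'; python3 st.py
python3 - <<'E'
from h import *
s=manip.state();Rm=R.from_quat(s["orientation"]).as_matrix()
im=grab('wrist'); P=cloud(im); ok=im["depth"]>0; Q=(P-s["tool_pos"])@Rm
m=ok&(abs(Q[...,0]-.076)<.02)&(abs(Q[...,1])<.03)&(Q[...,2]<-.02)&(Q[...,2]>-.06); q=Q[m]; print("knob",len(q),q.mean(0))
q=P[ok&(P[...,2]>.097)&(P[...,2]<.104)&(np.hypot(P[...,0]-.467,P[...,1]+.191)<.08)]; print(cv2.minAreaRect(q[:,:2].astype(np.float32)))
T=[]
for i in range(6): T.append(manip.state()["wrist_torque"][2]); manip.get_image("wrist")
print(np.round(T,3)); save("turned.png",im["frame"])
E
```

```text
t: 20.4
tool_pos: [0.4667, -0.1913, 0.1456]
orientation: [0.98, -0.198, 0.0, 0.0]
wrist_force: [0.1, 0.6, 5.7]
opening: 0.0169
[0.1 0.6 5.7] [ 0.33  -0.213  0.278] [ 0.4667 -0.1913  0.1456] yaw -22.823516157352984
knob 2526 [ 0.07482931  0.00035205 -0.03336091]
((0.46587181091308594, -0.19178365170955658), (0.10005757212638855, 0.10000129044055939), 78.28612518310547)
[0.288 0.252 0.245 0.24  0.249 0.176]
```

View pics/turned.png

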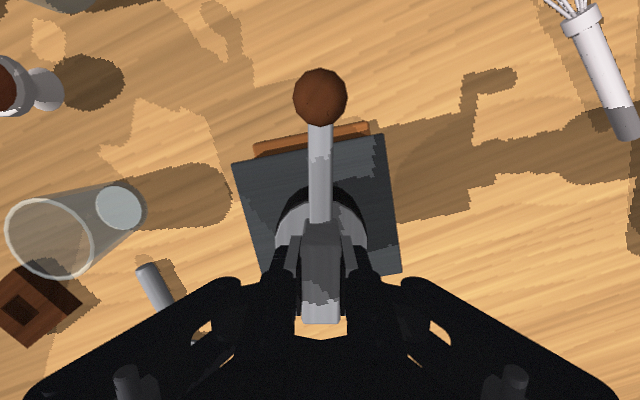

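```bash
python3 -m jog '[{"claw":0,"translation":[0,0,0],"rotation":[0,0,-0.2]},{"claw":0,"translation":[0,0,0],"rotation":[0,0,-0.3]},{"claw":0,"translation":[0,0,0],"rotation":[0,0,-0.3]},{"claw":0,"translation":[0,0,0],"rotation":[0,0,-0.3]},{"claw":0,"translation":[0,0,0],"rotation":[0,0,-0.3]},{"claw":0,"translation":[0,0,0],"rotation":[0,0,-0.3]},{"claw":0,"translation":[0,0,0],"rotation":[0,0,-0.3]},{"claw":0,"translation":[0,0,0],"rotation":[0,0,-0.3]}]'; python3 st.py
python3 -m jog '[{"claw":0,"translation":[0,0,0],"rotation":[0,0,0.1]},{"claw":0,"translation":[0,0,0],"rotation":[0,0,0.2]},{"claw":0,"translation":[0,0,0],"rotation":[0,0,0.3]},{"claw":0,"translation":[0,0,0.005],"rotation":[0,0,0.5]},{"claw":0,"translation":[0,0,0.01],"rotation":[0,0,0.7]},{"claw":0,"translation":[0,0,0.01],"rotation":[0,0,0.7]},{"claw":0,"translation":[0,0,0.01],"rotation":[0,0,0.7]},{"claw":0,"translation":[0,0,0.01],"rotation":[0,0,0.7]}]'; python3 st.py
python3 - <<'E'
from h import *
T=[]
for i in range(6): T.append(manip.state()["wrist_torque"][2]); manip.get_image("wrist")
print(np.round(T,3))
E
```

```text
t: 21.42
tool_pos: [0.4667, -0.1913, 0.1456]
orientation: [0.978, -0.211, 0.0, 0.0]
wrist_force: [1.0, 0.9, 6.2]
opening: 0.017
[1.  0.9 6.2] [ 0.282 -0.159  0.253] [ 0.4667 -0.1913  0.1456] yaw -24.316749981140156
t: 22.08
tool_pos: [0.4667, -0.1915, 0.1456]
orientation: [0.984, -0.181, 0.0, 0.0]
wrist_force: [3.7, -1.3, 2.6]
opening: 0.0165
[ 3.7 -1.3  2.6] [-0.071 -0.716  0.075] [ 0.4667 -0.1915  0.1456] yaw -20.830595235215345
[0.075 0.127 0.095 0.081 0.073 0.047]
```

```bash
python3 -m jog '[{"claw":0,"translation":[0,0,0],"rotation":[0,0,0.1]},{"claw":0,"translation":[0.01,0,0],"rotation":[0,0,0.2]},{"claw":0,"translation":[0.01,0,0],"rotation":[0,0,0.3]},{"claw":0,"translation":[0.01,0,0],"rotation":[0,0,0.3]},{"claw":0,"translation":[0.01,0,0],"rotation":[0,0,0.3]},{"claw":0,"translation":[0.01,0,0],"rotation":[0,0,0.3]},{"claw":0,"translation":[0.01,0,0],"rotation":[0,0,0.3]},{"claw":0,"translation":[0.01,0,0],"rotation":[0,0,0.3]}]' 30; python3 st.py
python3 -m jog '[{"claw":0.25,"translation":[0,0,0],"rotation":[0,0,0]},{"claw":0.3,"translation":[0,0,0],"rotation":[0,0,0]},{"claw":0.4,"translation":[0,0,0],"rotation":[0,0,0]},{"claw":0.6,"translation":[0,0,0],"rotation":[0,0,0]},{"claw":0.8,"translation":[0,0,0],"rotation":[0,0,0]},{"claw":0.8,"translation":[0,0,0],"rotation":[0,0,0]},{"claw":0.8,"translation":[0,0,0],"rotation":[0,0,0]},{"claw":0.8,"translation":[0,0,0],"rotation":[0,0,0]}]'; python3 st.py
python3 -m jog '[{"claw":0.8,"translation":[0,0,0.3],"rotation":[0,0,0]},{"claw":0.8,"translation":[0,0,0.6],"rotation":[0,0,0]},{"claw":0.8,"translation":[0,0,1],"rotation":[0,0,0]},{"claw":0.8,"translation":[0,0,1.4],"rotation":[0,0,0]},{"claw":0.8,"translation":[0,0,1.8],"rotation":[0,0,0]},{"claw":0.8,"translation":[0,0,2.2],"rotation":[0,0,0]},{"claw":0.8,"translation":[0,0,2.5],"rotation":[0,0,0]},{"claw":0.8,"translation":[0,0,2.5],"rotation":[0,0,0]}]'; python3 st.py
python3 - <<'E'
from h import *
im=grab("wrist"); P=cloud(im); ok=im["depth"]>0; c=np.array([.467,-.1913]); d=np.hypot(P[...,0]-c[0],P[...,1]-c[1])
print("block");q=P[ok&(d<.03)&(P[...,2]>.168)&(P[...,2]<.182)]; print(len(q),q.mean(0),cv2.minAreaRect(q[:,:2].astype(np.float32)))
q=P[ok&(d<.03)&(P[...,2]>.128)&(P[...,2]<.145)]; print("flange z",np.median(q[:,2]))
q=P[ok&(d<.095)&(d>.06)&(P[...,2]>.15)&(P[...,2]<.19)]; e=q.mean(0)[:2]-c; print("knob",len(q),q[:,2].max(),np.degrees(np.arctan2(e[1],e[0])))
q=P[ok&(P[...,2]>.097)&(P[...,2]<.104)&(d<.08)]; print(cv2.minAreaRect(q[:,:2].astype(np.float32)))
save("end.png",im["frame"])
E
```

```text
t: 23.05
tool_pos: [0.4668, -0.1914, 0.1456]
orientation: [0.986, -0.168, -0.0, 0.0]
wrist_force: [2.3, -2.8, 2.3]
opening: 0.0163
[ 2.3 -2.8  2.3] [-0.35  -0.345  0.036] [ 0.4668 -0.1914  0.1456] yaw -19.328182159497594
t: 23.72
tool_pos: [0.4669, -0.1913, 0.1457]
orientation: [0.986, -0.168, -0.0, -0.0]
wrist_force: [-0.2, -0.2, -0.2]
opening: 0.0683
[-0.2 -0.2 -0.2] [-0.006  0.034 -0.006] [ 0.4669 -0.1913  0.1457] yaw -19.326062049007433
t: 24.38
tool_pos: [0.4687, -0.1922, 0.2506]
orientation: [0.986, -0.168, 0.004, 0.001]
wrist_force: [1.2, 0.5, 0.9]
opening: 0.068
[1.2 0.5 0.9] [-0.015 -0.004 -0.012] [ 0.4687 -0.1922  0.2506] yaw -19.320601076315345
block
1114 [ 0.4639777  -0.19127543  0.17304277] ((0.4629529118537903, -0.1909281313419342), (0.017967650666832924, 0.040075596421957016), 73.3298110961914)
flange z 0.1361754012375329
knob 672 0.18213669326996992 -17.539407635775717
((0.4658094644546509, -0.1918111890554428), (0.10011956840753555, 0.09999669343233109), 78.38871765136719)
```

View pics/end.png

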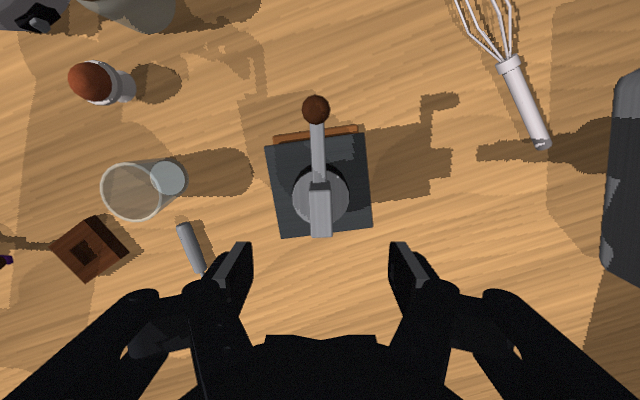

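```bash
python3 -c "
from cell import manip
print(manip.job_done())"
```

```text
the job is handed in; nothing more can be done
None
```

The crank is seated fully home on the mill and turned clockwise to its stop. The job is handed in at about 24.5 s of the 72 s allowed.

**What I did:**
- **Finding the angle:** The wrist camera showed the tang in the collar at about 89°, so I set the crank to that angle before lowering it. It went down over the tang with almost no resistance, so no feeling about for the angle was needed. The flange then met the rim at about 9 N.
- **Turning:** I turned it clockwise in steps until the torque rose to about 0.25 N m, about 11–12° past the mill's x direction. That fits the 4° of play plus a wound-up shaft.
- **Releasing:** I eased back until the torque was near zero, let go and raised the gripper clear.

**Last checks:**
- The flange top is at 136 mm, against 137 mm expected when fully home.
- The crank lies at about -17° and the mill at -11.6°. The 5–6° difference is the 4° of play plus a degree or two.
- The gripper reads no contact. In the last wrist view the rest, cup, egg, whisk and the part of the spoon in view look untouched. I did not measure them again, and the bowl and shaker were not checked.

**Where checks disagreed:**
- The cameras differed by 2–3 mm on the mill's position.
- Torque readings scattered by about 0.03 N m, so the rise at the stop was gradual and not sharp. I relied on the measured angle as well.
- Sideways forces of up to about 5 N while seating and turning were eased with small shifts. Up to about 4 N remained until I let go.

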